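# Put the vanity in order

### The job

Put the vanity in order: stand the tumbler in the middle of its round coaster, lay the tweezers lengthwise in the middle of the short porcelain rest and the hair stick likewise on the long one. In the wooden jar lane bring the older cream jar forward to the front place and stand the new jar behind it in the back place. Keep the tumbler and jars upright, and leave the standing mascara tube where it is.

Things in the scene. Friction and masses are not known exactly. Their poses are not given: they have to be found in the camera images.
- tumbler: Drinking tumbler of dark blue glass, standing upright, mouth up; round, slightly tapered, 62 mm across at the rim, 85 mm tall, 0.16 kg. Origin: centre of its underside; z up.
- tweezers: Chrome eyebrow tweezers lying on their edge, so that from above both leaves show as a slim V: 94 mm long, 12.5 mm wide at the middle (the place to grip), 8 mm tall, rigid, 25 g. Origin: on the underside at mid-length; x runs along them towards the tips.
- hair_stick: Flat-sided sandalwood hair stick lying on the counter: 160 mm long, 10 mm wide at the middle (15 mm at its head, pointed at the other end), 9 mm tall, 25 g. Origin: on the underside at mid-length, a good place to grip; x runs along it towards the point.
- old_jar: The older cream jar: the one that stands at the back end of the jar lane at the start. Amber glass with a black lid, 50 mm across, 52 mm tall, 0.12 kg, upright; it looks the same as the new jar. Origin: centre of its underside; z up.
- new_jar: The new cream jar: the one that stands loose on the counter at the start, among the things to be put away. Same make as the old one: 50 mm across, 52 mm tall, 0.12 kg, upright. Origin: centre of its underside; z up.
- coaster: The tumbler's place: a round pale stone coaster, 96 mm across, flat, 8 mm thick, fixed. Origin: centre of its underside.
- short_rest: The tweezers' place: the shorter of two white porcelain rests, fixed. 130 mm long, 40 mm wide; a flat bed 8 mm above the counter between raised ends (5 mm thick, 13 mm tall) that stand 120 mm apart. No side walls. Origin: centre of its underside; x runs along its length, either end being as good.
- long_rest: The hair stick's place: the longer of the two white porcelain rests, fixed. 196 mm long, 40 mm wide; a flat bed 8 mm above the counter between raised ends (5 mm thick, 13 mm tall) that stand 186 mm apart. No side walls. Origin: centre of its underside; x runs along its length, either end being as good.
- jar_lane: The jars' place: a narrow pale wooden tray for a row of two jars, one behind the other, fixed. Outside 158 by 78 mm, inside 150 by 70 mm; floor 4 mm above the counter, side walls 10 mm tall, a low lip 8 mm tall at the front end (towards the robot) and a board 45 mm tall at the back end. Origin: centre of its underside; x runs along it from front to back, so the middle of the front place is at x = -36 mm and that of the back place at x = +36 mm.
- mascara: Bystander: a mascara tube standing on end among the things, black with a gold cap, 17 mm across, 113 mm tall, 40 g; easily knocked over. It stays where it is. Origin: centre of its underside; z up.

How it is judged (in metres and radians):
At the end, for the whole second after the job is handed in: Tumbler upright within 15 mm of the coaster's centre; tweezers and hair stick flat on their rests, 13 mm, 0.25 rad; jars upright in the lane, old 20-54 mm before its middle, new 8-54 mm behind, within 15 mm of its centre line; all at rest; mascara standing, moved under 20 mm (horizontal distance between tumbler and coaster below 0.015 m and z of tumbler in the frame of coaster between 0.005 and 0.011 m and linear speed of each of tumbler, tweezers, hair_stick, old_jar, new_jar below 0.02 m/s and angular speed of each of tumbler, tweezers, hair_stick, old_jar, new_jar below 0.2 rad/s and angle between each of tumbler, tweezers, hair_stick, old_jar, new_jar's own z axis and vertical below 0.12 rad and horizontal distance between tweezers and short_rest below 0.013 m and z of tweezers in the frame of short_rest between 0.005 and 0.011 m and angle between the x axis of tweezers and the x axis of short_rest, either way round below 0.25 rad and horizontal distance between hair_stick and long_rest below 0.013 m and z of hair_stick in the frame of long_rest between 0.005 and 0.011 m and angle between the x axis of hair_stick and the x axis of long_rest, either way round below 0.25 rad and y of old_jar in the frame of jar_lane between -0.015 and 0.015 m and z of old_jar in the frame of jar_lane between 0.001 and 0.007 m and y of new_jar in the frame of jar_lane between -0.015 and 0.015 m and z of new_jar in the frame of jar_lane between 0.001 and 0.007 m and x of old_jar in the frame of jar_lane between -0.054 and -0.02 m and x of new_jar in the frame of jar_lane between 0.008 and 0.054 m and angle between mascara's own z axis and vertical below 0.15 rad and distance of mascara from where it was at the start of the episode below 0.02 m); the robot touches nothing.
It fails at once if the mascara tube is knocked over or pushed away (angle between mascara's own z axis and vertical above 0.5 rad or distance of mascara from where it was at the start of the episode above 0.03 m).
It fails at once if the tumbler or a jar is tipped over (angle between any of tumbler, old_jar, new_jar's own z axis and vertical above 0.8 rad).
It also fails if it takes over 134 s, if anything falls off the work surface, if the arm or the gripper's body presses on something with over 40 N, if the wrist force passes 120 N, or if a joint passes its speed limit or range.

### The arm

A 6-joint arm with a two-finger parallel gripper is mounted at the origin on the work surface. World frame = base frame: x ahead of the robot, y to its left, z up, the work surface at z = 0. Lengths are in mm, angles in rad, forces in N, time in s.
With the tool pointing down it reaches from about 400 to 925 mm from the base axis. Payload 12.5 kg.
Tool frame: the origin (TCP) lies at the very end of the fingers, on their centre line; the grasp point (between the pads) lies 19 mm behind it; z points along the fingers, y is the line along which they close (so a half turn about z gives the same grasp; the last joint's range is limited). The gripper opens to 95 mm and grips with 3 to 60 N. Pads are 20 mm wide; open, the fingers measure 119 mm over their backs; the gripper's body (75 mm by 180 mm) begins 59 mm behind the grasp point.
Start: joints at [1.221, 0.491, 1.559, -0, 1.092, -0.106], TCP at [150.852, 606.54, 214.661] pointing down, gripper open.
Joint ranges: [-3.1, 3.1], [-0.84, 2.19], [0.05, 2.79], [-1.13, 4.28], [0.06, 2.93], [-2.69, 2.69]. Speed limits (rad/s): [2.22, 2.22, 2.79, 3.14, 3.14, 3.14].

### API

Orientations are given as [roll, pitch, yaw] about the fixed x, y, z axes, in that order (R = Rz(yaw) Ry(pitch) Rx(roll)).
In Python, from cell import state, imaging, env, spot_in, mark_of gives the robot as it stands. The module is installed in compiled form; this text tells all that it offers.
- The arm moves only by the tool step_arm, never from a script. Its argument "increments" is a list of rows, each an object with "slide": the shift along the tool's x, y, z in m, a list of three; "roll": the turn about the tool's z in rad. A call has 1 to 5 rows; each row is the pose to reach, as a shift and turn from the pose commanded when the call began, along the tool's axes at that moment; what a row does not reach only later rows make up. A row lasts 1/8 s, in which the tool goes at most 62.5 mm and 10.7 degrees, less where a joint would pass 70% of its speed; a pose out of reach is approached as far as the arm can. A call with a gripper value outside its range is refused whole. "fingers" is the opening, from 0 (shut) to 1 (fully open), set as the call begins (left out, the last holds). The fingers move at their own pace and stop on an object; the grip force is fixed at half the most. Time passes only in rows, so rows that repeat a pose let the fingers close. It gives the time, the measured TCP pose, the force, the opening and the grip force at its end, in the units of the state.
- state(): the state, without advancing time (a new reading comes with each control period).
- imaging.read_camera(name): name is "scene" or "top"; returns a dict with "color" (400x640x3 uint8, red, green, blue), "z_map" (400x640 float32, mm along the optical axis (not along the pixel's ray), 0 where there is no reading), "intrinsics" (3x3 intrinsics, pixels), "camera_from_world" (4x4, takes a point from world to camera coordinates). Camera axes: x right, y up, looking along -z (the intrinsics and any distortion apply to the point x, -y, -z); pixel columns grow to the right and rows downward; lengths in mm; the calibration is good to about 2 mm. A picture is of the moment at which its call begins.
- env.job_done(): hands the job in; it is judged then, once.
Trained networks look in the newest picture that a camera, given by its name, has taken for a name from the list of things; names that differ only in an ending like _2 or _b are one class to them, and where a whole thing is asked for, a point or a joint stands for the part that bears it (a point fixed in the world has none). Each returns a list of dicts, best first, with "confidence" (0 to 1); they miss things now and then, are a little off and sometimes report something else, mostly with a low value. They report only what shows in the picture. A call takes as long as a camera call.
- spot_in(camera, target): "bbox" ([left, top, right, bottom] in pixels, round what is visible of it).
- mark_of(camera, target): "uv" ([column, row] in pixels: a listed point, or the origin of a listed thing).
The state is a dict: "t": time; "joints": joint angles; "qvel": joint speeds; "tau": joint torques, N m; "eef_pos": TCP position; "tcp_rot": TCP orientation; "ft_force": force on the tool from outside, world axes, zero at the start; "moment": the same for the moment, N m; "opening": opening from 0.0 (shut) to 1.0 (fully open); "grip_force": force on a finger pad.
Only numpy, scipy, OpenCV 4.12 (cv2) and the standard library are available. Lean on these libraries where they do the work, as an engineer would, in place of code of your own. Each camera call takes 0.05 s, during which the arm holds its last target. There are 200 camera calls.

## Working session

There is one attempt and no reset: what is moved stays moved. The work goes in short steps, Python scripts to look and compute and a tool call to move; the robot and the scene stay as the last step left them, time stands still between calls to the robot, and variables do not carry over. Pictures are saved under pics/ and viewed, at most 14 in all, crops included, and the job is handed in when it is done.

Besides the shell and the picture viewer there is one more tool, called by a JSON object that holds its "fn" and its "kwargs", one argument or row to a line. step_arm: Moves the arm, as the interface text tells. Its arguments: {"type":"object","properties":{"increments":{"type":"array"},"fingers":{"type":"number"}},"required":["increments"]}

```bash
mkdir -p pics
cat > h.py <<'E'
import numpy as np, cv2
from cell import state, imaging, env, spot_in, mark_of
def cam(n):
    c=imaging.read_camera(n); return c
def ray(c,uv):
    K=np.array(c["intrinsics"]);T=np.linalg.inv(np.array(c["camera_from_world"]))
    d=np.linalg.inv(K)@[uv[0],uv[1],1]; d=np.array([d[0],-d[1],-d[2]])
    return T[:3,3],T[:3,:3]@d
def at_z(c,uv,z):
    o,d=ray(c,uv); return o+d*(z-o[2])/d[2]
def cloud(c):
    v,u=np.mgrid[0:400,0:640]; z=c["z_map"]; K=np.array(c["intrinsics"]);T=np.linalg.inv(np.array(c["camera_from_world"]))
    P=np.stack([(u-K[0,2])/K[0,0]*z,-(v-K[1,2])/K[1,1]*z,-z],-1)
    W=P@T[:3,:3].T+T[:3,3]; W[z<=0]=np.nan; return W
E
python3 - <<'E'
from h import *
for n in ["top","scene"]:
    c=cam(n); cv2.imwrite(f"pics/{n}0.png",c["color"][:,:,::-1])
    print(n,ray(c,(320,200)))
    for t in "tumbler tweezers hair_stick old_jar new_jar coaster short_rest long_rest jar_lane mascara".split():
        print(t,[(np.round(m["uv"]).astype(int).tolist(),round(m["confidence"],2),at_z(c,m["uv"],0)[:2].round().tolist()) for m in mark_of(n,t)[:3]])
print(state())
E
```

```text
top (array([ 355.91514671,  -18.59926562, 1016.84640514]), array([ 0.17629424,  0.04492868, -0.98333076]))
tumbler [([437, 258], 0.8, [392.0, -263.0])]
tweezers [([371, 228], 0.38, [466.0, -102.0])]
hair_stick [([290, 226], 0.77, [470.0, 102.0]), ([271, 172], 0.45, [612.0, 157.0])]
old_jar [([383, 154], 0.65, [658.0, -135.0])]
new_jar [([222, 258], 0.77, [390.0, 274.0])]
coaster [([177, 219], 0.64, [487.0, 397.0])]
short_rest [([273, 170], 0.87, [618.0, 152.0])]
long_rest [([488, 218], 0.89, [492.0, -392.0])]
jar_lane [([383, 166], 0.88, [629.0, -134.0])]
mascara []
scene (array([1178.11223246, -499.01156024,  687.25045049]), array([-0.60278184,  0.49837683, -0.62346583]))
tumbler [([172, 221], 0.85, [380.0, -259.0])]
tweezers [([246, 212], 0.73, [449.0, -110.0])]
hair_stick [([324, 183], 0.7, [468.0, 100.0])]
old_jar [([293, 269], 0.78, [655.0, -128.0])]
new_jar [([356, 149], 0.74, [397.0, 265.0])]
coaster [([412, 148], 0.77, [484.0, 395.0])]
short_rest [([384, 205], 0.71, [616.0, 160.0])]
long_rest []
jar_lane [([288, 261], 0.74, [629.0, -123.0]), ([413, 150], 0.52, [492.0, 392.0])]
mascara []
{'t': 1.1, 'joints': array([ 1.22141144e+00,  4.90887600e-01,  1.55886191e+00, -1.97613758e-05,
        1.09171699e+00, -1.05625471e-01]), 'qvel': array([-0.00064524,  0.00108846, -0.00150745,  0.00095518,  0.00058736,
       -0.00088461]), 'tau': array([ 3.48927519e-03, -6.12460756e+01, -2.58437258e+01,  6.94341562e-02,
        4.45912988e-02,  8.64496741e-06]), 'eef_pos': array([150.85410885, 606.55324052, 214.68178898]), 'tcp_rot': array([3.14146905e+00, 3.07408432e-05, 2.89784235e+00]), 'ft_force': array([-0.558577  , -0.05043136, -0.85962962]), 'moment': array([-0.0232444 ,  0.02847114,  0.02447961]), 'grip_force': 0.0, 'opening': 1.0008354884258954}
```

View pics/top0.png

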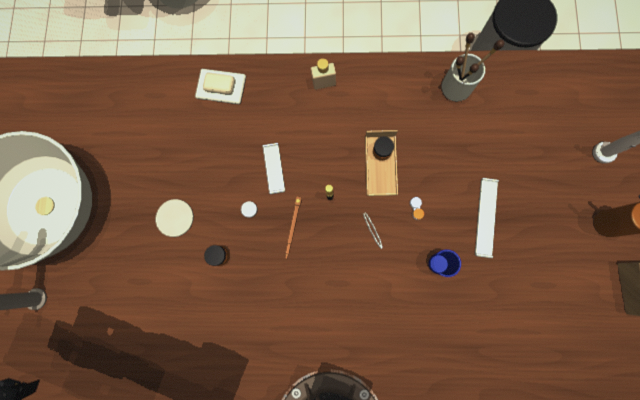

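View pics/scene0.png

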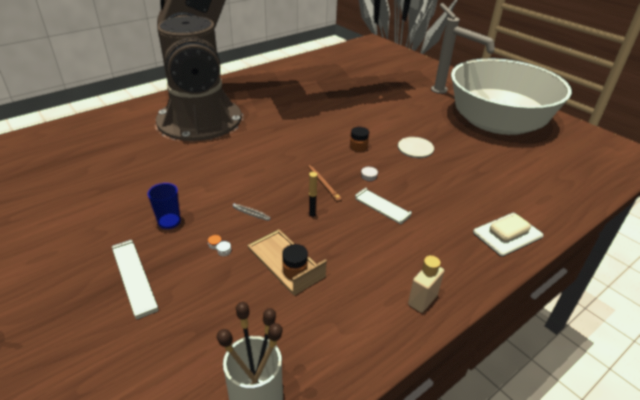

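The pictures agree with the networks: tumbler at (441,263) in the top view, tweezers (373,230), hair stick (293,228), new jar (215,256), old jar (383,148) at the back of the lane, and mascara (330,190). Three loose caps lie at (249,209) and (417,208). Next I'll measure precisely by depth.

```bash
cat > meas.py <<'E'
from h import *
def comps(n,zlo=4.0,bias=0):
    c=cam(n); W=cloud(c)
    m=((W[...,2]>zlo)&(W[...,0]>250)&(W[...,0]<800)&(abs(W[...,1])<480)).astype(np.uint8)
    k,l,s,ce=cv2.connectedComponentsWithStats(m)
    for i in range(1,k):
        if s[i,4]<12: continue
        P=W[l==i]; zt=np.percentile(P[:,2],97)
        if zt>200: continue
        Q=P if zt<20 else P[P[:,2]>zt-7]
        r=cv2.minAreaRect(Q[:,:2].astype(np.float32)); 
        b=cv2.boxPoints(r);e=[b[1]-b[0],b[2]-b[1]];e=max(e,key=np.linalg.norm);a=np.arctan2(e[1],e[0])
        print(n,ce[i].round(),s[i,4],"ztop %.0f"%zt,"med",np.median(Q[:,:2],0).round(1),"rect",np.round(r[0],1),np.round(sorted(r[1]),0),"ang %.3f"%((a+np.pi/2)%np.pi-np.pi/2))
E
python3 - <<'E'
from meas import *
for n in ["top","scene"]:
    c=cam(n);W=cloud(c);m=(W[...,0]>350)&(W[...,0]<750)&(abs(W[...,1])<450);print("counter z",np.median(W[m][:,2]), W[m][:,2].std())
    comps(n)
E
```

```text
counter z 0.4769696944121051 10.04382508386353
top [474.  70.] 21 ztop 181 med [ 799.  -319.9] rect [ 798.3 -319.2] [ 3. 12.] ang -1.537
top [382. 159.] 1491 ztop 58 med [ 664.7 -130.9] rect [ 665.4 -130.1] [47. 49.] ang -0.040
top [274. 168.] 757 ztop 14 med [621. 148.] rect [621.6 148.7] [ 41. 130.] ang 0.170
top [486. 217.] 1285 ztop 13 med [ 491.9 -385.6] rect [ 494.9 -387.5] [ 45. 196.] ang -0.135
top [329. 192.] 97 ztop 115 med [545.8   2.4] rect [545.9   2.4] [14. 14.] ang -0.016
top [293. 223.] 258 ztop 12 med [478.9  94.6] rect [468.9  96.6] [ 16. 159.] ang -0.176
top [417. 208.] 209 ztop 18 med [ 516.7 -214.2] rect [ 516.  -214.2] [26. 56.] ang 0.147
top [174. 217.] 1081 ztop 11 med [492.3 400.3] rect [492.6 400.5] [94. 95.] ang -1.482
top [249. 209.] 200 ztop 20 med [512.5 206.9] rect [513.9 207. ] [38. 38.] ang 0.832
top [375. 233.] 47 ztop 10 med [ 448.7 -114.6] rect [ 463.  -106.2] [10. 96.] ang 0.382
top [370. 229.] 21 ztop 11 med [463.4 -97.9] rect [464.2 -98.1] [ 3. 52.] ang 0.426
top [217. 255.] 440 ztop 55 med [395.1 278.1] rect [395.9 278.3] [48. 48.] ang -1.004
t
[... 356 characters left out ...]
02 -4.000e-01] rect [5.464e+02 4.000e-01] [15. 18.] ang -0.646
scene [369. 173.] 172 ztop 19 med [517.5 201.9] rect [513.6 206.8] [37. 42.] ang -1.148
scene [165. 204.] 1164 ztop 86 med [ 378.5 -265.5] rect [ 380.7 -266.3] [60. 63.] ang -0.666
scene [383. 206.] 707 ztop 14 med [624.1 145.1] rect [620.6 148.8] [ 47. 131.] ang 0.152
scene [251. 211.] 146 ztop 11 med [ 463. -106.] rect [ 460.9 -106.6] [16. 95.] ang 0.488
scene [289. 262.] 2328 ztop 58 med [ 667.5 -133.6] rect [ 665.3 -132.5] [48. 50.] ang -0.861
scene [219. 245.] 280 ztop 18 med [ 521.4 -217.7] rect [ 517.3 -217.5] [29. 55.] ang 0.103
scene [135. 280.] 1722 ztop 13 med [ 505.9 -388.9] rect [ 494.8 -387.6] [ 40. 199.] ang -0.139
```

Run:
```python
from h import *
for n in ["top","scene"]:
    c=cam(n);W=cloud(c)
    m=(W[...,2]>3.2)&(W[...,2]<14)&(W[...,0]>535)&(W[...,0]<720)&(W[...,1]>-190)&(W[...,1]<-70)
    P=W[m]; r=cv2.minAreaRect(P[:,:2].astype(np.float32)); print(n,r)
    for lo in (570,600,630): 
        q=P[(P[:,0]>lo)&(P[:,0]<lo+20)];print(lo,np.percentile(q[:,1],[1,99]))
    b=W[(W[...,2]>30)&(W[...,2]<50)&(W[...,0]>690)&(W[...,0]<730)&(abs(W[...,1]+130)<60)]
    if len(b):print("board",b.min(0),b.max(0),np.median(b,0))
```

```text
top ((625.8385009765625, -130.56431579589844), (181.83335876464844, 119.22193908691406), 0.7936142683029175)
570 [-184.06400499  -83.1804556 ]
600 [-182.62071477  -72.02230823]
630 [-177.03871667  -87.88503221]
board [ 703.53562688 -165.4918069    30.06505029] [709.44864077 -88.45965725  48.63067261] [ 706.19393987 -124.2741428    42.82667338]
scene ((626.3446044921875, -129.8444061279297), (119.65565490722656, 181.88446044921875), 89.17440795898438)
570 [-169.55622241  -92.62073828]
600 [-180.43706592  -87.08423094]
630 [-183.43719446  -74.50397562]
board [ 690.23681036 -167.20682167   30.20888836] [710.43124075 -88.61051763  49.05313949] [ 707.83418219 -129.76083996   40.78846149]
```

{"fn": "step_arm", "kwargs": {
  "increments": [
    {"slide": [0, 0, 0], "roll": -0.1},
    {"slide": [0, 0, 0], "roll": -0.2437},
    {"slide": [0, 0, 0], "roll": -0.2437},
    {"slide": [0, 0, 0], "roll": -0.2437}
  ]
}}

```text
t: 1.9
eef_pos: [150.9, 606.6, 214.7]
tcp_rot: [3.141, 0.0, 3.138]
ft_force: [-0.2, 0.6, -0.2]
opening: 1.0
grip_force: 0.0
```

Run:
```python
from h import *
c=cam("top");W=cloud(c)
im=c["color"].astype(int)
m=((im[...,0]>150)&(im[...,1]>90)&(im[...,0]-im[...,2]>40)).astype(np.uint8); m[:125]=0;m[205:]=0;m[:,:355]=0;m[:,405:]=0
k,l,s,ce=cv2.connectedComponentsWithStats(m); i=1+np.argmax(s[1:,4]); print(s[i])
v,u=np.nonzero((l==i)&(np.abs(W[...,2]-7)<6)) 
P=np.array([at_z(c,(a,b),8)[:2] for a,b in zip(u,v)],np.float32)
for lo in range(550,700,15):
    q=P[(P[:,0]>lo)&(P[:,0]<lo+15)]
    if len(q):print(lo,q[:,1].min(),q[:,1].max(),q[:,1].min()/2+q[:,1].max()/2)
print(P[:,0].min(),P[:,0].max(),cv2.minAreaRect(P))
```

```text
[ 366  136   32   60 1355]
550 -167.3056 -91.54752 -129.42656
565 -167.68913 -91.70106 -129.6951
580 -168.07469 -91.8862 -129.98044
595 -168.33287 -92.07232 -130.20259
610 -166.24731 -92.2907 -129.26901
625 -166.63199 -89.89081 -128.2614
640 -167.0187 -90.04266 -128.53069
655 -167.27766 -90.22578 -128.75172
670 -165.16708 -90.37912 -127.7731
685 -165.55286 -90.56404 -128.05844
549.69836 705.3973 ((627.5015258789062, -129.00057983398438), (154.15133666992188, 78.17581176757812), 1.2521249055862427)
```

{"fn": "step_arm", "kwargs": {
  "increments": [
    {"slide": [-0.315, -0.45, 0], "roll": -0.0036},
    {"slide": [-0.315, -0.45, 0], "roll": -0.0036},
    {"slide": [-0.315, -0.45, 0], "roll": -0.0036},
    {"slide": [-0.315, -0.45, 0], "roll": -0.0036},
    {"slide": [-0.315, -0.45, 0], "roll": -0.0036}
  ]
}}

```text
t: 2.58
eef_pos: [330.9, 348.9, 214.9]
tcp_rot: [3.141, 0.001, -3.14]
ft_force: [0.3, 0.9, -0.9]
opening: 0.998
grip_force: 0.0
```

{"fn": "step_arm", "kwargs": {
  "increments": [
    {"slide": [-0.334, -0.48, 0], "roll": 0},
    {"slide": [-0.334, -0.48, 0], "roll": 0},
    {"slide": [-0.334, -0.48, 0], "roll": 0},
    {"slide": [-0.334, -0.48, 0], "roll": 0},
    {"slide": [-0.334, -0.48, 0], "roll": 0}
  ]
}}

```text
t: 3.2
eef_pos: [510.5, 92.7, 214.9]
tcp_rot: [3.141, 0.001, -3.14]
ft_force: [-0.3, 1.4, -0.4]
opening: 0.996
grip_force: 0.0
```

{"fn": "step_arm", "kwargs": {
  "increments": [
    {"slide": [-0.157, -0.225, 0], "roll": 0},
    {"slide": [-0.157, -0.225, 0], "roll": 0},
    {"slide": [-0.157, -0.225, 0], "roll": 0},
    {"slide": [-0.157, -0.225, 0], "roll": 0},
    {"slide": [-0.157, -0.225, 0], "roll": 0}
  ]
}}

```text
t: 3.82
eef_pos: [668.4, -132.9, 213.9]
tcp_rot: [-3.141, -0.0, 3.141]
ft_force: [-0.7, -0.4, 0.2]
opening: 0.996
grip_force: 0.0
```

{"fn": "step_arm", "kwargs": {
  "increments": [
    {"slide": [0.003, 0.002, 0.189], "roll": 0},
    {"slide": [0.003, 0.002, 0.189], "roll": 0},
    {"slide": [0.003, 0.002, 0.189], "roll": 0},
    {"slide": [0.003, 0.002, 0.189], "roll": 0},
    {"slide": [0.003, 0.002, 0.189], "roll": 0}
  ]
}}

```text
t: 4.45
eef_pos: [665.4, -128.1, 27.7]
tcp_rot: [-3.141, 0.002, -3.139]
ft_force: [-0.4, 0.1, 0.3]
opening: 1.003
grip_force: 0.0
```

{"fn": "step_arm", "kwargs": {
  "increments": [
    {"slide": [0, 0, 0], "roll": 0},
    {"slide": [0, 0, 0], "roll": 0},
    {"slide": [0, 0, 0], "roll": 0},
    {"slide": [0, 0, 0], "roll": 0},
    {"slide": [0, 0, 0], "roll": 0}
  ],
  "fingers": 0.4
}}

```text
t: 5.08
eef_pos: [664.3, -128.0, 25.7]
tcp_rot: [-3.141, 0.0, -3.138]
ft_force: [-0.1, -2.1, 0.9]
opening: 0.532
grip_force: 0.6
```

{"fn": "step_arm", "kwargs": {
  "increments": [
    {"slide": [0, 0, 0], "roll": 0},
    {"slide": [0, 0, 0], "roll": 0},
    {"slide": [0, 0, 0], "roll": 0}
  ],
  "fingers": 0.3
}}

```text
t: 5.45
eef_pos: [664.3, -127.9, 25.7]
tcp_rot: [-3.142, 0.0, -3.138]
ft_force: [-0.5, -2.7, 3.1]
opening: 0.518
grip_force: 30.0
```

{"fn": "step_arm", "kwargs": {
  "increments": [
    {"slide": [0, 0, -0.01], "roll": 0},
    {"slide": [0, 0, -0.01], "roll": 0}
  ]
}}

```text
t: 5.7
eef_pos: [664.5, -127.8, 36.4]
tcp_rot: [-3.142, 0.001, -3.138]
ft_force: [-0.9, 0.8, -0.9]
opening: 0.523
grip_force: 30.0
```

{"fn": "step_arm", "kwargs": {
  "increments": [
    {"slide": [0.036, -0.001, -0.01], "roll": 0},
    {"slide": [0.072, -0.002, -0.01], "roll": 0},
    {"slide": [0.072, -0.002, -0.01], "roll": 0},
    {"slide": [0.072, -0.002, 0.008], "roll": 0},
    {"slide": [0.072, -0.002, 0.01], "roll": 0}
  ]
}}

```text
t: 6.32
eef_pos: [593.0, -130.2, 24.9]
tcp_rot: [-3.141, 0.0, -3.138]
ft_force: [-6.6, -0.6, 23.4]
opening: 0.518
grip_force: 30.0
```

{"fn": "step_arm", "kwargs": {
  "increments": [
    {"slide": [0, 0, 0], "roll": 0},
    {"slide": [0, 0, 0], "roll": 0},
    {"slide": [0, 0, 0], "roll": 0},
    {"slide": [0, 0, 0], "roll": 0}
  ],
  "fingers": 0.9
}}

```text
t: 6.82
eef_pos: [592.3, -130.0, 25.4]
tcp_rot: [3.141, -0.0, -3.138]
ft_force: [0.7, 0.8, 0.9]
opening: 0.873
grip_force: 0.0
```

{"fn": "step_arm", "kwargs": {
  "increments": [
    {"slide": [0, 0, -0.18], "roll": 0},
    {"slide": [0, 0, -0.18], "roll": 0},
    {"slide": [0, 0, -0.18], "roll": 0},
    {"slide": [0.06, 0.12, -0.18], "roll": 0},
    {"slide": [0.06, 0.12, -0.18], "roll": 0}
  ]
}}

```text
t: 7.45
eef_pos: [535.2, -17.6, 206.2]
tcp_rot: [-3.142, 0.001, -3.14]
ft_force: [1.7, 0.6, 0.3]
opening: 0.905
grip_force: 0.0
```

{"fn": "step_arm", "kwargs": {
  "increments": [
    {"slide": [0.15, 0.31, 0], "roll": 0},
    {"slide": [0.15, 0.31, 0], "roll": 0},
    {"slide": [0.15, 0.31, 0], "roll": 0},
    {"slide": [0.15, 0.31, 0], "roll": 0},
    {"slide": [0.15, 0.31, 0], "roll": 0}
  ]
}}

```text
t: 8.07
eef_pos: [397.8, 264.0, 205.9]
tcp_rot: [3.141, 0.001, -3.138]
ft_force: [0.9, -0.1, -0.7]
opening: 0.897
grip_force: 0.0
```

{"fn": "step_arm", "kwargs": {
  "increments": [
    {"slide": [0.001, 0.012, 0.06], "roll": 0},
    {"slide": [0.001, 0.012, 0.12], "roll": 0},
    {"slide": [0.001, 0.012, 0.12], "roll": 0}
  ]
}}

```text
t: 8.45
eef_pos: [396.0, 273.7, 83.0]
tcp_rot: [-3.138, -0.007, -3.138]
ft_force: [0.1, 0.0, 1.3]
opening: 0.9
grip_force: 0.0
```

Run:
```python
from meas import *
print(state()["eef_pos"]); comps("top")
```

```text
[395.99756787 273.68958899  83.00116108]
top [474.  70.] 22 ztop 185 med [ 799.  -317.6] rect [ 799.1 -319.1] [3. 8.] ang -1.221
top [382. 162.] 1495 ztop 58 med [ 594.6 -129.9] rect [ 594.3 -129.2] [48. 48.] ang 0.794
top [274. 168.] 761 ztop 14 med [620.7 148.2] rect [622.9 148.5] [ 43. 134.] ang 0.136
top [486. 217.] 1293 ztop 13 med [ 493.9 -385.4] rect [ 496.2 -385.5] [ 45. 199.] ang -0.151
top [329. 192.] 95 ztop 115 med [545.8   2.4] rect [546.1   2.4] [14. 14.] ang -0.016
top [293. 223.] 250 ztop 13 med [478.2  94.8] rect [470.5  98.4] [ 16. 158.] ang -0.208
top [417. 208.] 211 ztop 18 med [ 517.1 -213.9] rect [ 516.8 -214. ] [27. 55.] ang 0.146
top [249. 209.] 197 ztop 19 med [514.4 207. ] rect [513.9 206.8] [37. 39.] ang 0.805
top [373. 225.] 12 ztop 10 med [ 472.  -105.4] rect [ 473.9 -105.4] [ 3. 28.] ang 0.463
top [377. 239.] 37 ztop 11 med [ 438.5 -117.2] rect [ 441.  -114.8] [12. 48.] ang 0.436
top [445. 263.] 650 ztop 86 med [ 379.  -267.1] rect [ 380.2 -264. ] [59. 61.] ang -0.024
```

{"fn": "step_arm", "kwargs": {
  "increments": [
    {"slide": [0, 0.003, 0.059], "roll": 0},
    {"slide": [0, 0.003, 0.059], "roll": 0},
    {"slide": [0, 0.003, 0.059], "roll": 0}
  ]
}}

```text
t: 8.88
eef_pos: [398.9, 277.7, 29.3]
tcp_rot: [3.14, 0.003, -3.138]
ft_force: [-0.0, -0.2, 0.3]
opening: 0.901
grip_force: 0.0
```

{"fn": "step_arm", "kwargs": {
  "increments": [
    {"slide": [0, 0, 0], "roll": 0},
    {"slide": [0, 0, 0], "roll": 0},
    {"slide": [0, 0, 0], "roll": 0},
    {"slide": [0, 0, 0], "roll": 0},
    {"slide": [0, 0, 0], "roll": 0}
  ],
  "fingers": 0.3
}}

```text
t: 9.5
eef_pos: [397.9, 277.4, 26.9]
tcp_rot: [3.141, 0.0, -3.138]
ft_force: [-0.2, -0.5, 6.1]
opening: 0.52
grip_force: 30.0
```

{"fn": "step_arm", "kwargs": {
  "increments": [
    {"slide": [0, 0, -0.05], "roll": 0},
    {"slide": [0, 0, -0.11], "roll": 0},
    {"slide": [0, 0, -0.17], "roll": 0},
    {"slide": [-0.03, -0.045, -0.17], "roll": 0},
    {"slide": [-0.065, -0.1, -0.17], "roll": 0}
  ]
}}

```text
t: 10.12
eef_pos: [462.1, 179.3, 197.4]
tcp_rot: [3.141, 0.001, -3.136]
ft_force: [0.9, 0.5, -1.3]
opening: 0.52
grip_force: 30.0
```

{"fn": "step_arm", "kwargs": {
  "increments": [
    {"slide": [-0.2, -0.3, 0], "roll": 0},
    {"slide": [-0.2, -0.3, 0], "roll": 0},
    {"slide": [-0.2, -0.3, 0], "roll": 0},
    {"slide": [-0.2, -0.3, 0], "roll": 0},
    {"slide": [-0.2, -0.3, 0], "roll": 0}
  ]
}}

```text
t: 10.75
eef_pos: [636.6, -81.5, 196.1]
tcp_rot: [3.141, -0.001, -3.138]
ft_force: [0.0, 0.3, -1.3]
opening: 0.52
grip_force: 30.0
```

{"fn": "step_arm", "kwargs": {
  "increments": [
    {"slide": [-0.03, -0.047, 0], "roll": 0},
    {"slide": [-0.03, -0.047, 0.02], "roll": 0},
    {"slide": [-0.03, -0.047, 0.08], "roll": 0},
    {"slide": [-0.03, -0.047, 0.12], "roll": 0},
    {"slide": [-0.03, -0.047, 0.12], "roll": 0}
  ]
}}

```text
t: 11.38
eef_pos: [664.4, -126.0, 73.4]
tcp_rot: [3.14, -0.006, -3.138]
ft_force: [-0.7, 0.0, -0.6]
opening: 0.523
grip_force: 30.0
```

{"fn": "step_arm", "kwargs": {
  "increments": [
    {"slide": [-0.001, -0.002, 0.025], "roll": 0},
    {"slide": [-0.001, -0.002, 0.038], "roll": 0},
    {"slide": [-0.001, -0.002, 0.038], "roll": 0},
    {"slide": [-0.001, -0.002, 0.038], "roll": 0}
  ]
}}

```text
t: 11.88
eef_pos: [667.6, -128.6, 39.9]
tcp_rot: [-3.141, 0.001, -3.138]
ft_force: [-0.3, -0.3, -0.9]
opening: 0.52
grip_force: 30.0
```

{"fn": "step_arm", "kwargs": {
  "increments": [
    {"slide": [0, 0, 0.004], "roll": 0},
    {"slide": [0, 0, 0.007], "roll": 0},
    {"slide": [0, 0, 0.008], "roll": 0},
    {"slide": [0, 0, 0.008], "roll": 0}
  ]
}}

```text
t: 12.38
eef_pos: [667.0, -128.4, 31.0]
tcp_rot: [3.142, 0.0, -3.138]
ft_force: [-2.3, 1.7, 3.7]
opening: 0.52
grip_force: 30.0
```

{"fn": "step_arm", "kwargs": {
  "increments": [
    {"slide": [0, 0, 0], "roll": 0},
    {"slide": [0, 0, 0], "roll": 0},
    {"slide": [0, 0, 0], "roll": 0},
    {"slide": [0, 0, 0], "roll": 0}
  ],
  "fingers": 0.9
}}

```text
t: 12.88
eef_pos: [667.1, -128.5, 30.5]
tcp_rot: [3.141, 0.0, -3.138]
ft_force: [0.7, 0.1, -0.5]
opening: 0.869
grip_force: 0.0
```

{"fn": "step_arm", "kwargs": {
  "increments": [
    {"slide": [0, 0, -0.06], "roll": 0},
    {"slide": [0, 0, -0.12], "roll": 0},
    {"slide": [0, 0, -0.18], "roll": 0.0036},
    {"slide": [0.05, -0.025, -0.18], "roll": 0.0036},
    {"slide": [0.1, -0.05, -0.18], "roll": 0.0036}
  ]
}}

```text
t: 13.5
eef_pos: [566.1, -179.0, 211.2]
tcp_rot: [-3.141, 0.001, -3.141]
ft_force: [1.0, -0.7, -0.6]
opening: 0.897
grip_force: 0.0
```

{"fn": "step_arm", "kwargs": {
  "increments": [
    {"slide": [0.186, -0.086, 0], "roll": 0},
    {"slide": [0.186, -0.086, 0], "roll": 0},
    {"slide": [0.186, -0.086, 0], "roll": 0},
    {"slide": [0.186, -0.086, 0], "roll": 0},
    {"slide": [0.186, -0.086, 0], "roll": 0}
  ]
}}

```text
t: 14.12
eef_pos: [381.1, -265.3, 211.0]
tcp_rot: [-3.141, 0.001, 3.14]
ft_force: [0.3, 0.4, 0.5]
opening: 0.902
grip_force: 0.0
```

{"fn": "step_arm", "kwargs": {
  "increments": [
    {"slide": [0, 0.0005, 0.06], "roll": 0},
    {"slide": [0, 0.0005, 0.12], "roll": 0},
    {"slide": [0, 0.0005, 0.179], "roll": 0},
    {"slide": [0, 0.0005, 0.179], "roll": 0},
    {"slide": [0, 0.0005, 0.179], "roll": 0}
  ],
  "fingers": 1.0
}}

```text
t: 14.75
eef_pos: [382.5, -264.5, 33.0]
tcp_rot: [-3.141, 0.001, -3.141]
ft_force: [1.1, 0.2, 0.7]
opening: 1.002
grip_force: 0.0
```

{"fn": "step_arm", "kwargs": {
  "increments": [
    {"slide": [0, 0, 0], "roll": 0},
    {"slide": [0, 0, 0], "roll": 0},
    {"slide": [0, 0, 0], "roll": 0},
    {"slide": [0, 0, 0], "roll": 0},
    {"slide": [0, 0, 0], "roll": 0}
  ],
  "fingers": 0.4
}}

```text
t: 15.38
eef_pos: [381.5, -264.6, 32.0]
tcp_rot: [-3.141, 0.001, 3.141]
ft_force: [-1.3, -0.7, 8.6]
opening: 0.641
grip_force: 30.0
```

{"fn": "step_arm", "kwargs": {
  "increments": [
    {"slide": [0, 0, -0.05], "roll": 0},
    {"slide": [0, 0, -0.11], "roll": 0},
    {"slide": [0, 0, -0.17], "roll": 0},
    {"slide": [-0.025, 0.05, -0.17], "roll": 0},
    {"slide": [-0.05, 0.1, -0.17], "roll": 0}
  ]
}}

```text
t: 16.0
eef_pos: [431.5, -163.4, 202.2]
tcp_rot: [-3.141, 0.001, 3.139]
ft_force: [0.8, -0.3, -2.7]
opening: 0.644
grip_force: 30.0
```

{"fn": "step_arm", "kwargs": {
  "increments": [
    {"slide": [-0.02, 0.4, 0], "roll": 0},
    {"slide": [-0.02, 0.4, 0], "roll": 0},
    {"slide": [-0.02, 0.4, 0], "roll": 0},
    {"slide": [-0.02, 0.4, 0], "roll": 0},
    {"slide": [-0.02, 0.4, 0], "roll": 0}
  ]
}}

```text
t: 16.62
eef_pos: [446.4, 149.8, 201.5]
tcp_rot: [3.142, -0.0, 3.141]
ft_force: [0.4, -0.6, -2.2]
opening: 0.644
grip_force: 30.0
```

{"fn": "step_arm", "kwargs": {
  "increments": [
    {"slide": [-0.047, 0.25, 0], "roll": 0},
    {"slide": [-0.047, 0.25, 0], "roll": 0},
    {"slide": [-0.047, 0.25, 0], "roll": 0},
    {"slide": [-0.047, 0.25, 0], "roll": 0},
    {"slide": [-0.047, 0.25, 0.01], "roll": 0}
  ]
}}

```text
t: 17.25
eef_pos: [493.7, 401.2, 190.8]
tcp_rot: [3.141, 0.0, -3.139]
ft_force: [-0.3, -0.7, -2.2]
opening: 0.642
grip_force: 30.0
```

{"fn": "step_arm", "kwargs": {
  "increments": [
    {"slide": [0, 0, 0.06], "roll": 0},
    {"slide": [0, 0, 0.115], "roll": 0},
    {"slide": [0, 0, 0.14], "roll": 0},
    {"slide": [0, 0, 0.14], "roll": 0},
    {"slide": [0, 0, 0.14], "roll": 0}
  ]
}}

```text
t: 17.88
eef_pos: [494.4, 397.7, 52.7]
tcp_rot: [3.141, 0.001, 3.141]
ft_force: [-0.3, -0.7, -2.4]
opening: 0.642
grip_force: 30.0
```

{"fn": "step_arm", "kwargs": {
  "increments": [
    {"slide": [0.001, 0.002, 0.005], "roll": 0},
    {"slide": [0.001, 0.002, 0.009], "roll": 0},
    {"slide": [0.001, 0.002, 0.011], "roll": 0},
    {"slide": [0.001, 0.002, 0.011], "roll": 0},
    {"slide": [0.001, 0.002, 0.011], "roll": 0}
  ]
}}

```text
t: 18.5
eef_pos: [493.0, 399.9, 40.7]
tcp_rot: [3.141, 0.0, 3.142]
ft_force: [-0.5, 0.5, -2.5]
opening: 0.639
grip_force: 30.0
```

{"fn": "step_arm", "kwargs": {
  "increments": [
    {"slide": [0, 0, 0], "roll": 0},
    {"slide": [0, 0, 0], "roll": 0},
    {"slide": [0, 0, 0], "roll": 0},
    {"slide": [0, 0, 0], "roll": 0}
  ],
  "fingers": 1.0
}}

```text
t: 19.0
eef_pos: [492.9, 399.9, 40.7]
tcp_rot: [3.141, 0.0, 3.142]
ft_force: [0.2, -0.2, -0.2]
opening: 0.981
grip_force: 0.0
```

{"fn": "step_arm", "kwargs": {
  "increments": [
    {"slide": [0, 0, -0.06], "roll": 0},
    {"slide": [0, 0, -0.12], "roll": 0},
    {"slide": [0, 0, -0.17], "roll": 0},
    {"slide": [0, -0.06, -0.17], "roll": 0},
    {"slide": [0, -0.1, -0.17], "roll": 0}
  ]
}}

```text
t: 19.62
eef_pos: [492.6, 298.3, 211.3]
tcp_rot: [3.141, 0.001, -3.141]
ft_force: [0.7, -0.2, -0.2]
opening: 1.001
grip_force: 0.0
```

Run:
```python
from meas import *
comps("top")
for n,box,zz in (("top",(283,305,194,262),9),("scene",(305,345,160,203),9)):
    c=cam(n); im=c["color"].astype(int)
    m=(im[...,0]>130)&(im[...,0]-im[...,2]>70)
    W=cloud(c); m&=W[...,2]>3; m&=W[...,2]<20; m&=np.hypot(W[...,0]-546,W[...,1]-1.5)>25
    v,u=np.nonzero(m); k=(u>box[0])&(u<box[1])&(v>box[2])&(v<box[3])
    P=np.array([at_z(c,p,zz)[:2] for p in zip(u[k],v[k])],np.float32)
    # drop head: fit line
    vx,vy,x,y=cv2.fitLine(P,cv2.DIST_HUBER,0,.01,.01).ravel(); t=(P-[x,y])@[vx,vy]
    mid=(t.min()+t.max())/2; print(n,len(P),"len",t.max()-t.min(),"mid",x+vx*mid,y+vy*mid,"ang",np.arctan2(vy,vx))
    cv2.imwrite(f"pics/{n}1.png",c["color"][:,:,::-1])
```

```text
top [474.  70.] 20 ztop 182 med [ 798.2 -319. ] rect [ 798.4 -318.8] [ 3. 11.] ang -1.550
top [382. 161.] 1645 ztop 59 med [ 617.4 -128.9] rect [ 629.8 -129.3] [ 49. 120.] ang 0.020
top [274. 168.] 762 ztop 13 med [620.9 148.2] rect [623.3 148.7] [ 41. 134.] ang 0.171
top [486. 217.] 1287 ztop 12 med [ 491.7 -385.7] rect [ 494.8 -387.5] [ 44. 196.] ang -0.146
top [329. 192.] 99 ztop 115 med [545.8   2.4] rect [546.1   2.4] [14. 14.] ang 0.003
top [293. 223.] 255 ztop 12 med [480.6  94.5] rect [469.1  96.8] [ 14. 160.] ang -0.191
top [417. 207.] 209 ztop 18 med [ 518.4 -214. ] rect [ 517.  -214.4] [27. 55.] ang 0.161
top [249. 208.] 200 ztop 19 med [514.2 206.6] rect [513.8 207.7] [39. 39.] ang -1.211
top [374. 233.] 64 ztop 12 med [ 455.9 -108.1] rect [ 456.7 -106.1] [15. 84.] ang 0.382
top 235 len 158.82666 mid 468.62875 96.91149 ang -0.1814218
scene 144 len 153.78796 mid 469.02692 95.744446 ang -0.18096057
```

{"fn": "step_arm", "kwargs": {
  "increments": [
    {"slide": [0.0236, -0.2017, 0], "roll": 0.18},
    {"slide": [0.0236, -0.2017, 0], "roll": 0.18},
    {"slide": [0.0236, -0.2017, 0], "roll": 0.18},
    {"slide": [0.0236, -0.2017, 0], "roll": 0.18},
    {"slide": [0.0236, -0.2017, 0.01], "roll": 0.18}
  ],
  "fingers": 0.5
}}

```text
t: 20.4
eef_pos: [470.1, 98.2, 200.8]
tcp_rot: [3.141, 0.002, 2.96]
ft_force: [-0.0, 0.4, 0.1]
opening: 0.54
grip_force: 0.0
```

{"fn": "step_arm", "kwargs": {
  "increments": [
    {"slide": [0, 0, 0.06], "roll": 0},
    {"slide": [0, 0, 0.12], "roll": 0},
    {"slide": [0, 0, 0.17], "roll": 0},
    {"slide": [0, 0, 0.17], "roll": 0},
    {"slide": [0, 0, 0.17], "roll": 0}
  ]
}}

```text
t: 21.02
eef_pos: [469.9, 99.1, 31.6]
tcp_rot: [3.141, 0.001, 2.963]
ft_force: [0.1, -0.7, -0.1]
opening: 0.5
grip_force: 0.0
```

{"fn": "step_arm", "kwargs": {
  "increments": [
    {"slide": [0, -0.002, 0.02], "roll": 0},
    {"slide": [0, -0.002, 0.0285], "roll": 0},
    {"slide": [0, -0.002, 0.0285], "roll": 0},
    {"slide": [0, -0.002, 0.0285], "roll": 0}
  ]
}}

```text
t: 21.52
eef_pos: [469.4, 96.3, 3.0]
tcp_rot: [3.141, 0.001, 2.962]
ft_force: [-0.7, -0.3, 0.1]
opening: 0.503
grip_force: 0.0
```

{"fn": "step_arm", "kwargs": {
  "increments": [
    {"slide": [0, 0, 0], "roll": 0},
    {"slide": [0, 0, 0], "roll": 0},
    {"slide": [0, 0, 0], "roll": 0},
    {"slide": [0, 0, 0], "roll": 0},
    {"slide": [0, 0, 0], "roll": 0}
  ],
  "fingers": 0.0
}}

```text
t: 22.15
eef_pos: [469.0, 96.1, 2.1]
tcp_rot: [3.142, 0.0, 2.961]
ft_force: [0.8, 0.0, 0.2]
opening: 0.103
grip_force: 30.0
```

{"fn": "step_arm", "kwargs": {
  "increments": [
    {"slide": [0, 0, -0.05], "roll": 0},
    {"slide": [0, 0, -0.11], "roll": -0.05},
    {"slide": [0, 0, -0.17], "roll": -0.18},
    {"slide": [0, 0, -0.19], "roll": -0.18},
    {"slide": [0, 0, -0.19], "roll": -0.18}
  ]
}}

```text
t: 22.78
eef_pos: [469.3, 96.2, 193.3]
tcp_rot: [3.141, 0.003, 3.141]
ft_force: [-0.1, -0.6, -0.5]
opening: 0.104
grip_force: 30.0
```

{"fn": "step_arm", "kwargs": {
  "increments": [
    {"slide": [-0.013, -0.3, 0], "roll": 0},
    {"slide": [-0.013, -0.3, 0], "roll": 0},
    {"slide": [-0.013, -0.3, 0], "roll": 0},
    {"slide": [-0.013, -0.3, 0], "roll": 0},
    {"slide": [-0.013, -0.3, 0], "roll": 0}
  ]
}}

```text
t: 23.4
eef_pos: [481.2, -206.0, 190.2]
tcp_rot: [3.14, -0.002, 3.14]
ft_force: [0.6, -0.2, -1.1]
opening: 0.098
grip_force: 30.0
```

{"fn": "step_arm", "kwargs": {
  "increments": [
    {"slide": [-0.013, -0.179, 0], "roll": 0.14},
    {"slide": [-0.013, -0.179, 0], "roll": 0.14},
    {"slide": [-0.013, -0.179, 0], "roll": 0.14},
    {"slide": [-0.013, -0.179, 0.03], "roll": 0.14},
    {"slide": [-0.013, -0.179, 0.06], "roll": 0.14}
  ]
}}

```text
t: 24.02
eef_pos: [494.0, -383.1, 128.8]
tcp_rot: [3.14, -0.002, 3.0]
ft_force: [0.2, 0.4, -1.1]
opening: 0.101
grip_force: 30.0
```

{"fn": "step_arm", "kwargs": {
  "increments": [
    {"slide": [0, 0, 0.06], "roll": 0},
    {"slide": [0, 0, 0.095], "roll": 0},
    {"slide": [0, 0, 0.095], "roll": 0},
    {"slide": [0, 0, 0.095], "roll": 0}
  ]
}}

```text
t: 24.52
eef_pos: [495.1, -383.0, 37.5]
tcp_rot: [-3.142, 0.0, 3.001]
ft_force: [0.2, 0.8, 0.5]
opening: 0.104
grip_force: 30.0
```

{"fn": "step_arm", "kwargs": {
  "increments": [
    {"slide": [0, -0.0045, 0.01], "roll": 0},
    {"slide": [0, -0.0045, 0.02], "roll": 0},
    {"slide": [0, -0.0045, 0.0265], "roll": 0},
    {"slide": [0, -0.0045, 0.0265], "roll": 0},
    {"slide": [0, -0.0045, 0.0265], "roll": 0}
  ]
}}

```text
t: 25.15
eef_pos: [494.3, -387.3, 10.5]
tcp_rot: [3.141, 0.0, 3.002]
ft_force: [-0.7, 0.6, -0.6]
opening: 0.102
grip_force: 30.0
```

{"fn": "step_arm", "kwargs": {
  "increments": [
    {"slide": [0, 0, 0], "roll": 0},
    {"slide": [0, 0, 0], "roll": 0},
    {"slide": [0, 0, 0], "roll": 0}
  ],
  "fingers": 0.35
}}

```text
t: 25.52
eef_pos: [494.3, -387.3, 10.6]
tcp_rot: [3.142, 0.0, 3.002]
ft_force: [1.0, 1.2, 0.3]
opening: 0.331
grip_force: 0.0
```

{"fn": "step_arm", "kwargs": {
  "increments": [
    {"slide": [0, 0, -0.05], "roll": 0},
    {"slide": [0, 0, -0.11], "roll": -0.14},
    {"slide": [0, 0, -0.17], "roll": -0.14},
    {"slide": [0, 0, -0.18], "roll": -0.14},
    {"slide": [0, 0, -0.18], "roll": -0.14}
  ]
}}

```text
t: 26.15
eef_pos: [494.2, -387.2, 190.6]
tcp_rot: [-3.141, 0.0, 3.141]
ft_force: [-0.7, -0.0, 0.2]
opening: 0.353
grip_force: 0.0
```

{"fn": "step_arm", "kwargs": {
  "increments": [
    {"slide": [0.01, 0.1, 0], "roll": 0},
    {"slide": [0.01, 0.1, 0], "roll": 0},
    {"slide": [0.01, 0.1, 0], "roll": 0}
  ]
}}

```text
t: 26.52
eef_pos: [483.6, -284.9, 188.9]
tcp_rot: [3.139, -0.003, -3.14]
ft_force: [-0.3, -0.9, 0.1]
opening: 0.35
grip_force: 0.0
```

Run:
```python
from meas import *
print(state()["eef_pos"])
for n in ("top","scene"):
    c=cam(n); im=c["color"].astype(int); W=cloud(c)
    # tweezers: region above counter
    m=(np.hypot(W[...,0]-462,W[...,1]+106)<60)&(W[...,2]<20)&(W[...,2]>-10)
    g=im.min(-1)-0
    sat=im.max(-1)-im.min(-1)
    mm=m&((im[...,2]>70)|(W[...,2]>5)); v,u=np.nonzero(mm)
    P=np.array([at_z(c,p,6)[:2] for p in zip(u,v)],np.float32)
    r=cv2.minAreaRect(P);vx,vy,x,y=cv2.fitLine(P,cv2.DIST_HUBER,0,.01,.01).ravel()
    print(n,len(P),r,np.arctan2(vy,vx),x,y)
    cv2.imwrite(f"pics/{n}2.png",c["color"][:,:,::-1])
    if n=="top": cv2.imwrite("pics/tw.png",cv2.resize(c["color"][195:255,345:405,::-1],None,fx=8,fy=8))
comps("top")
```

```text
[ 483.57326381 -284.91839561  188.92545751]
top 172 ((455.2893981933594, -95.42453002929688), (95.68197631835938, 47.063777923583984), 35.8186149597168) 0.43699437 461.8346 -103.39326
scene 209 ((459.5512390136719, -105.34657287597656), (78.48912811279297, 61.59212875366211), 60.554176330566406) 0.4177344 460.16055 -104.137146
top [474.  70.] 21 ztop 183 med [ 799.6 -319.9] rect [ 798.7 -319.3] [3. 8.] ang 1.439
top [381. 161.] 1675 ztop 59 med [ 617.2 -128.9] rect [ 629.8 -129.3] [ 49. 120.] ang 0.020
top [274. 168.] 762 ztop 13 med [621.3 148.2] rect [623.3 148.2] [ 42. 134.] ang 0.170
top [329. 192.] 96 ztop 115 med [545.8   2.4] rect [546.3   2.4] [14. 15.] ang -0.005
top [417. 208.] 208 ztop 18 med [ 517.3 -214.3] rect [ 516.7 -215.2] [26. 54.] ang 0.205
top [171. 216.] 1290 ztop 94 med [490.6 401.1] rect [491.  398.6] [61. 61.] ang -1.103
top [249. 209.] 195 ztop 19 med [512.5 207.2] rect [513.9 206.9] [38. 38.] ang 0.866
top [374. 227.] 34 ztop 11 med [ 467.  -108.1] rect [ 468.8 -108.1] [ 7. 80.] ang 0.444
top [370. 228.] 26 ztop 11 med [464.4 -97.8] rect [466.6 -99.1] [ 5. 60.] ang 0.436
top [380. 245.] 12 ztop 10 med [ 423.8 -122.1] rect [ 425.6 -121.7] [ 5. 21.] ang 0.730
```

View pics/tw.png

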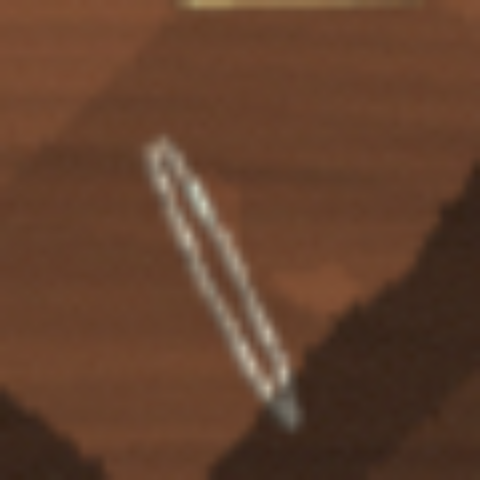

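The crop shows the tweezers whole, running from (364,212) to (381,248) in the top image.

Run:
```python
from h import *
c=cam("top"); a=at_z(c,(364.3,212.0),6);b=at_z(c,(381.0,247.5),6)
print((a+b)/2,np.linalg.norm(a-b),np.arctan2(*(a-b)[1::-1]),state()["tcp_rot"],state()["eef_pos"])
```

```text
[ 462.0878016  -104.50342647    6.        ] 97.49859621419456 0.425815757798491 [ 3.14088464e+00 -9.22296103e-04  3.14080886e+00] [ 484.25087112 -288.14637525  189.62824441]
```

{"fn": "step_arm", "kwargs": {
  "increments": [
    {"slide": [0.022, 0.1825, 0], "roll": -0.425},
    {"slide": [0.022, 0.1825, 0], "roll": -0.425},
    {"slide": [0.022, 0.1825, 0], "roll": -0.425},
    {"slide": [0.022, 0.1825, 0.03], "roll": -0.425},
    {"slide": [0.022, 0.1825, 0.08], "roll": -0.425}
  ],
  "fingers": 0.45
}}

```text
t: 27.35
eef_pos: [463.5, -105.2, 110.5]
tcp_rot: [-3.139, 0.003, -2.716]
ft_force: [1.2, -0.5, -0.2]
opening: 0.45
grip_force: 0.0
```

{"fn": "step_arm", "kwargs": {
  "increments": [
    {"slide": [0, 0, 0.05], "roll": 0},
    {"slide": [0, 0, 0.07], "roll": 0},
    {"slide": [0, 0, 0.07], "roll": 0},
    {"slide": [0, 0, 0.07], "roll": 0}
  ]
}}

```text
t: 27.85
eef_pos: [462.8, -105.4, 41.1]
tcp_rot: [-3.141, 0.001, -2.717]
ft_force: [-0.6, -1.4, -0.6]
opening: 0.451
grip_force: 0.0
```

{"fn": "step_arm", "kwargs": {
  "increments": [
    {"slide": [0, 0, 0.02], "roll": 0},
    {"slide": [0, 0, 0.033], "roll": 0},
    {"slide": [0, 0, 0.0385], "roll": 0},
    {"slide": [0, 0, 0.0385], "roll": 0},
    {"slide": [0, 0, 0.0385], "roll": 0}
  ]
}}

```text
t: 28.48
eef_pos: [462.5, -104.8, 2.5]
tcp_rot: [-3.141, 0.0, -2.717]
ft_force: [0.4, 0.7, -1.2]
opening: 0.448
grip_force: 0.0
```

{"fn": "step_arm", "kwargs": {
  "increments": [
    {"slide": [0, 0, 0], "roll": 0},
    {"slide": [0, 0, 0], "roll": 0},
    {"slide": [0, 0, 0], "roll": 0},
    {"slide": [0, 0, 0], "roll": 0},
    {"slide": [0, 0, 0], "roll": 0}
  ],
  "fingers": 0.0
}}

```text
t: 29.1
eef_pos: [462.3, -104.8, 2.2]
tcp_rot: [3.142, 0.0, -2.717]
ft_force: [-0.6, -0.2, 1.3]
opening: 0.126
grip_force: 30.0
```

{"fn": "step_arm", "kwargs": {
  "increments": [
    {"slide": [0, 0, -0.05], "roll": 0},
    {"slide": [0, 0, -0.11], "roll": 0.1},
    {"slide": [0, 0, -0.17], "roll": 0.27},
    {"slide": [0, 0, -0.19], "roll": 0.425},
    {"slide": [0, 0, -0.19], "roll": 0.425}
  ]
}}

```text
t: 29.72
eef_pos: [462.6, -104.9, 193.2]
tcp_rot: [-3.141, 0.003, -3.141]
ft_force: [0.4, -0.4, 0.5]
opening: 0.128
grip_force: 30.0
```

{"fn": "step_arm", "kwargs": {
  "increments": [
    {"slide": [-0.159, 0.253, 0], "roll": -0.163},
    {"slide": [-0.159, 0.253, 0], "roll": -0.163},
    {"slide": [-0.159, 0.253, 0], "roll": -0.163},
    {"slide": [-0.159, 0.253, 0], "roll": -0.163},
    {"slide": [-0.159, 0.253, 0], "roll": -0.163}
  ]
}}

```text
t: 30.35
eef_pos: [621.7, 150.4, 189.6]
tcp_rot: [3.141, -0.003, -2.973]
ft_force: [0.1, 0.3, -0.9]
opening: 0.129
grip_force: 30.0
```

{"fn": "step_arm", "kwargs": {
  "increments": [
    {"slide": [0, 0, 0.06], "roll": 0},
    {"slide": [0, 0, 0.12], "roll": 0},
    {"slide": [0, 0, 0.15], "roll": 0},
    {"slide": [0, 0, 0.15], "roll": 0},
    {"slide": [0, 0, 0.15], "roll": 0}
  ]
}}

```text
t: 30.98
eef_pos: [621.6, 148.2, 42.5]
tcp_rot: [3.142, 0.0, -2.977]
ft_force: [-0.1, 0.2, 0.4]
opening: 0.131
grip_force: 30.0
```

{"fn": "step_arm", "kwargs": {
  "increments": [
    {"slide": [0, 0, 0.02], "roll": 0},
    {"slide": [0, 0, 0.028], "roll": 0},
    {"slide": [0, 0, 0.0315], "roll": 0},
    {"slide": [0, 0, 0.0315], "roll": 0},
    {"slide": [0, 0, 0.0315], "roll": 0}
  ]
}}

```text
t: 31.6
eef_pos: [621.5, 148.2, 10.8]
tcp_rot: [3.142, 0.0, -2.979]
ft_force: [-0.2, 0.7, 0.6]
opening: 0.126
grip_force: 30.0
```

{"fn": "step_arm", "kwargs": {
  "increments": [
    {"slide": [0, 0, 0], "roll": 0},
    {"slide": [0, 0, 0], "roll": 0},
    {"slide": [0, 0, 0], "roll": 0}
  ],
  "fingers": 0.35
}}

```text
t: 31.98
eef_pos: [621.3, 148.2, 10.7]
tcp_rot: [3.142, 0.0, -2.979]
ft_force: [-0.3, -0.3, 0.7]
opening: 0.335
grip_force: 0.0
```

{"fn": "step_arm", "kwargs": {
  "increments": [
    {"slide": [0, 0, -0.06], "roll": 0},
    {"slide": [0, 0, -0.12], "roll": 0},
    {"slide": [0, 0, -0.18], "roll": 0},
    {"slide": [0.05, 0.1, -0.18], "roll": 0},
    {"slide": [0.05, 0.1, -0.18], "roll": 0}
  ]
}}

```text
t: 32.6
eef_pos: [554.8, 239.7, 191.6]
tcp_rot: [3.141, 0.001, -2.979]
ft_force: [-0.0, 1.5, -0.4]
opening: 0.35
grip_force: 0.0
```

{"fn": "step_arm", "kwargs": {
  "increments": [
    {"slide": [0.15, 0.2, 0], "roll": 0},
    {"slide": [0.15, 0.2, 0], "roll": 0},
    {"slide": [0.15, 0.2, 0], "roll": 0},
    {"slide": [0.15, 0.2, 0], "roll": 0},
    {"slide": [0.15, 0.2, 0], "roll": 0}
  ]
}}

```text
t: 33.22
eef_pos: [372.4, 414.0, 190.9]
tcp_rot: [3.141, -0.0, -2.974]
ft_force: [0.6, -0.2, 0.1]
opening: 0.35
grip_force: 0.0
```

Run:
```python
from meas import *
c=cam("top"); im=c["color"][:,:,::-1]
cv2.imwrite("pics/f.png",cv2.resize(im[130:270,140:500],(0,0),fx=2.2,fy=2.2,interpolation=cv2.INTER_CUBIC))
a=cv2.resize(im[135:200,255:300],(0,0),fx=8,fy=8); b=cv2.resize(im[170:265,465:510],(0,0),fx=5.47,fy=5.47)
H=520; cv2.imwrite("pics/r.png",np.hstack([cv2.resize(a,(360,520)),cv2.resize(b,(246,520))]))
s=cam("scene"); cv2.imwrite("pics/fs.png",s["color"][:,:,::-1])
comps("top")
```

```text
top [474.  70.] 19 ztop 182 med [ 798.6 -318.8] rect [ 798.  -318.2] [ 3. 10.] ang -1.550
top [382. 161.] 1637 ztop 59 med [ 617.3 -128.8] rect [ 639.  -129.7] [ 56. 138.] ang -0.069
top [274. 168.] 756 ztop 17 med [620.7 148. ] rect [622.  148.6] [ 40. 137.] ang 0.165
top [486. 217.] 1296 ztop 18 med [ 492.9 -384.7] rect [ 494.5 -387.3] [ 45. 203.] ang -0.152
top [329. 192.] 95 ztop 115 med [546.    2.4] rect [545.8   2.4] [14. 14.] ang 0.004
top [417. 208.] 208 ztop 19 med [ 517.  -214.2] rect [ 517.2 -215.2] [26. 55.] ang 0.178
top [171. 216.] 1296 ztop 94 med [490.8 401.4] rect [491.7 399.5] [60. 61.] ang -1.535
top [249. 209.] 197 ztop 19 med [512.8 206.8] rect [514.  207.2] [38. 38.] ang 1.095
```

View pics/f.png

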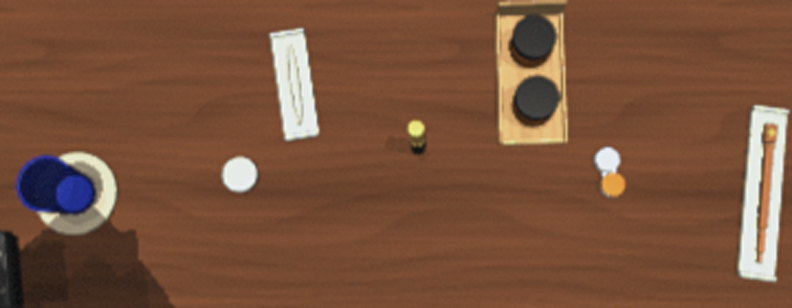

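View pics/r.png

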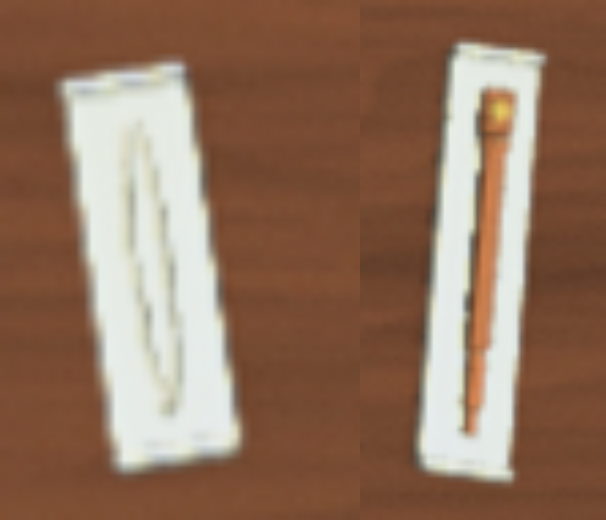

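View pics/fs.png

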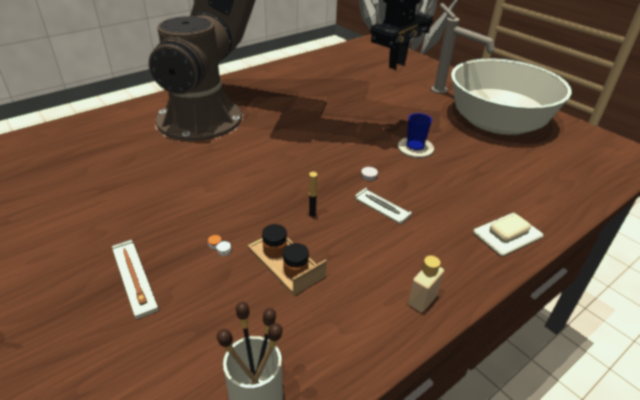

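The pictures show everything in place: tumbler on the coaster (171,216), both sticks centred and aligned on their rests, both jars in the lane, mascara unmoved. Next I'll let the arm settle and hand in.

{"fn": "step_arm", "kwargs": {
  "increments": [
    {"slide": [0, 0, 0], "roll": 0},
    {"slide": [0, 0, 0], "roll": 0},
    {"slide": [0, 0, 0], "roll": 0}
  ]
}}

```text
t: 33.75
eef_pos: [375.8, 411.3, 190.6]
tcp_rot: [3.142, 0.0, -2.98]
ft_force: [-0.5, -0.0, -0.1]
opening: 0.349
grip_force: 0.0
```

```bash
python3 -c "
from cell import env
print(env.job_done())"
```

```text
the job is handed in; nothing more can be done
None
```

I handed the job in at about 34 s of the 134 s allowed: the final pictures show the tumbler on its coaster, the tweezers and hair stick centred on their rests, the old jar at the front and the new one at the back of the lane, and the mascara unmoved; hand-in returned no verdict.

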